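Spin a carton of books past the label scanner and park it

TASK

Turn the scanning turntable, using its hand crank only, until the carton of books on it revolves steadily at one turn in about 4.5 seconds (1.4 rad/s; anything from 1.25 to 1.55 rad/s is good), and keep that speed for at least 6 seconds without a break so that the scanner reads all sides. Then bring the turntable to a stop with the tab on its rim pointing at the fixed index blade (within about 20 mm), and let go of the crank. Never let it run faster than 2.2 rad/s, do not push the turntable, carton or drag block themselves, and leave the books, pen cup and tape gun alone.

Things in the scene. Friction and masses are not known exactly. Their poses are not given: they have to be found in the camera images.
- station: Fixed grey steel base of the scanning turntable (place and yaw vary). Origin on the table under the crank's vertical axis; the turntable's axis is 350 mm from it along -y. A belt guard (40 mm high) joins them. On the turntable's -y side, away from the crank, stand a square aluminium sleeve (top at 130 mm) and a scanner mast (340 mm high).
- crank_axis (a point): Point on the crank's vertical axis at the grip's middle height, 115 mm above the table. z up.
- grip_mid (a point): Middle of the crank's upright wooden grip: cylinder 32 mm in diameter, 62 mm tall (80 to 142 mm above the table), spinning freely on its pin, so a gripper can hold it from above without changing its yaw. It goes round the crank axis on a circle of 80 mm radius, free on all sides. Top of the flat steel crank arm: 78 mm above the table.
- crank (a joint): Crank angle (rad), 0 with the grip along the station's +x, positive counter-clockwise from above, endless. A belt turns the clutch's input shaft 1:1, same sense. The clutch slips: its torque on the turntable is 0.20 N m per rad/s of (crank speed minus turntable speed). Crank bearing friction about 0.03 N m.
- turntable: Steel disc 340 mm wide, 12 mm thick, top 67 mm above the table, a carton of books 200 x 150 x 120 mm clamped on it. Origin on its axis; z up; its yaw is its angle; turns either way. Nominal 11 kg, inertia 0.135 kg m2 (x 0.9 to 1.4). Driven only through the clutch, braked by the drag block's dry friction: slower than the crank, and stops soon after the crank stops.
- tab (a point): Centre of the flat dark steel tab, 30 mm wide, that sticks 30 mm out of the rim and shows as a dark strip on the disc's edge (not on the carton); 180 mm from the turntable's axis along the turntable's own +x.
- index (a point): The mark: 180 mm from the turntable's axis, along the station's +x, just in front of the tip of the fixed dark steel index blade (12 mm wide, on a post on the turntable's +x side). The tab is on the mark when tab coincides with this point, seen from above.
- drag_block: Loose wooden block 40 x 40 x 70 mm standing in the sleeve and rubbing on the disc's top 160 mm from its axis. Origin at its underside. Nominal 120 g; makes a dry drag torque of about 0.11 N m (0.05 to 0.25), so that the turntable runs about 0.2 to 1.2 rad/s slower than the crank.
- books: Bystander: stack of four maroon books, 150 x 220 x 96 mm, origin under its centre.
- pen_cup: Bystander: white cup, 76 mm wide, 100 mm tall, origin under its centre.
- tape_gun: Bystander: grey tape dispenser, 130 x 55 x 94 mm, origin under its centre.

How it is judged:
On the way:
1. the turntable revolves at 1.25 to 1.55 rad/s for 6 s without a break (angular speed of turntable between 1.25 and 1.55 rad/s), for 6 s.
At the end, for the whole second after the job is handed in: The tab is within 24 mm of the index mark seen from above, turntable and crank are at rest (under 0.05 rad/s), the crank is released (horizontal distance between tab and index below 0.024 m and angular speed of turntable below 0.05 rad/s and velocity of joint crank between -0.05 and 0.05 rad/s); the robot touches nothing.
It fails at once if the turntable runs faster than 2.2 rad/s (angular speed of turntable above 2.2 rad/s).
It fails at once if the robot pushes the turntable or carton (contact force between any of the arm, the fingers and turntable above 1 N).
It fails at once if the robot pushes the drag block, or it leaves its sleeve (contact force between any of the arm, the fingers and drag_block above 1 N or distance of drag_block from where it was at the start of the episode above 0.03 m).
It fails at once if a bystander is moved by more than 30 mm (distance of any of books, pen_cup, tape_gun from where it was at the start of the episode above 0.03 m).
It also fails if it takes over 64 s, if anything falls off the work surface, if the arm or the gripper's body presses on something with over 40 N, if the wrist force passes 120 N, or if a joint passes its speed limit or range.

ROBOT

A 6-joint arm with a two-finger parallel gripper is mounted at the origin on the work surface. World frame = base frame: x ahead of the robot, y to its left, z up, the work surface at z = 0. Lengths are in m, angles in rad, forces in N, time in s.
With the tool pointing down it reaches from about 0.35 to 0.95 m from the base axis. Payload 17.4 kg.
Tool frame: the origin (TCP) lies midway between the tips of the shut fingers; the grasp point (between the pads) lies 19 mm behind it; z points along the fingers, y is the line along which they close (so a half turn about z gives the same grasp; the last joint's range is limited). The gripper opens to 93 mm and grips with 3 to 60 N. Pads are 15 mm wide; open, the fingers measure 128 mm over their backs; the gripper's body (75 mm by 188 mm) begins 65 mm behind the grasp point.
Start: joints at [-1.141, 0.116, 1.442, -0, 1.584, -0.038], TCP at [0.304, -0.602, 0.219] pointing down, gripper open.
Joint ranges: [-2.83, 2.83], [-0.83, 2.19], [0.07, 2.5], [-1.14, 4.28], [0.01, 3], [-2.97, 2.97]. Speed limits (rad/s): [1.89, 1.89, 2.22, 3.14, 3.14, 3.14].

INTERFACE

Orientations are given as a unit quaternion [x, y, z, w].
In Python, from plant import robot, cams gives the robot as it stands.
- The arm moves only by the shell command python3 -m pendant 'ROWS' [FORCE]. ROWS is a JSON object of lists of equal length, an entry for each row: "gripper": the opening, from -1 (shut) to 1 (fully open); "slide": the shift along the tool's x, y, z in units of 0.5 m (1.0 is 0.5 m), a list of three; "turn": the turn, a rotation vector about the tool's x, y, z in units of pi/4 rad (1.0 is pi/4 rad), a list of three. A call has 1 to 12 rows; each row is the pose to reach, as a shift and turn from the pose commanded when the call began, along the tool's axes at that moment; what a row does not reach only later rows make up. A row lasts 1/12 s, in which the tool goes at most 41.7 mm and 7.16 degrees, less where a joint would pass 70% of its speed; a pose out of reach is approached as far as the arm can. A call with a number of a shift or a turn outside -1 to 1 is refused whole. A call with a gripper value outside its range is refused whole. The fingers move at their own pace and stop on an object; FORCE is the grip in N (left out, the last holds). Time passes only in rows, so rows that repeat a pose let the fingers close. It gives the time, the measured TCP pose, the force, the opening and the grip force at its end, in the units of the state.
- robot.get_obs(): the state, without advancing time (a new reading comes with each control period).
- cams.camera(name): name is "scene" or "top" or "wrist"; returns a dict with "color" (384x512x3 uint8, blue, green, red), "depth" (384x512 float32, m along the optical axis (not along the pixel's ray), 0 where there is no reading), "camera_matrix" (3x3 intrinsics, pixels), "eye" and "rotation" of the camera in the world; the wrist camera has in their place "T_tool_cam" (4x4, takes a point from camera to tool coordinates, whose origin is the TCP and whose axes are the flange's). Camera axes: x right, y up, looking along -z (the intrinsics and any distortion apply to the point x, -y, -z); pixel columns grow to the right and rows downward; lengths in m; the calibration is good to about 2 mm. A picture is of the moment at which its call begins: read the wrist's pose just before it.
- robot.finish_job(): hands the job in; it is judged then, once.
The state is a dict: "clock": time; "joints": joint angles; "joint_velocities": joint speeds; "effort": joint torques, N m; "position": TCP position; "eef_rot": TCP orientation; "force": force on the tool from outside, world axes, zero at the start; "moment": the same for the moment, N m; "width": finger opening in m; "grip_force": force on a finger pad.
Only numpy, scipy, OpenCV 4.12 (cv2) and the standard library are available. Lean on these libraries where they do the work, as an engineer would, in place of code of your own. Each camera call takes 0.05 s, during which the arm holds its last target. There are 200 camera calls.

## Working session

There is one attempt and no reset: what is moved stays moved. The work goes in short steps, Python scripts to look and compute and a shell command to move; the robot and the scene stay as the last step left them, time stands still between calls to the robot, and variables do not carry over. Pictures are saved under pics/ and viewed, at most 10 in all, crops included, and the job is handed in when it is done.

```bash
mkdir -p pics; ls; python3 - <<'E'
from plant import robot, cams
import cv2,numpy as np
o=robot.get_obs(); print({k:np.round(v,3).tolist() for k,v in o.items()})
ims=[]
for n in("scene","top"):
    c=cams.camera(n); np.savez("pics/%s0.npz"%n,**c); cv2.imwrite("pics/%s0.png"%n,c["color"]); print(n,c["eye"],np.round(c["rotation"],3).tolist(),c["camera_matrix"].tolist(),[k for k in c])
E
```

```text
pics
{'clock': 0.0, 'joints': [-1.141, 0.116, 1.442, -0.0, 1.584, -0.038], 'joint_velocities': [0.0, -0.0, 0.0, -0.001, 0.001, 0.003], 'effort': [-0.001, -72.127, -62.26, 0.078, 0.024, -0.0], 'position': [0.304, -0.602, 0.218], 'eef_rot': [0.973, 0.232, -0.0, -0.001], 'force': [-0.193, -0.059, -0.087], 'moment': [-0.036, -0.038, -0.0], 'grip_force': 0.0, 'width': 0.093}
scene [1.04002641 1.02310441 1.24925871] [0.09, 0.362, 0.898, 0.235] [[424.8085795595669, 0.0, 257.16582345784025], [0.0, 424.8085795595669, 190.53199657596207], [0.0, 0.0, 1.0]] ['color', 'depth', 'camera_matrix', 'eye', 'rotation']
top [0.41328739 0.06467767 1.21473888] [-0.032, 0.05, 0.71, -0.702] [[391.9532789571131, 0.0, 251.4751871193621], [0.0, 391.9532789571131, 187.60590395861306], [0.0, 0.0, 1.0]] ['color', 'depth', 'camera_matrix', 'eye', 'rotation']
```

View pics/top0.png

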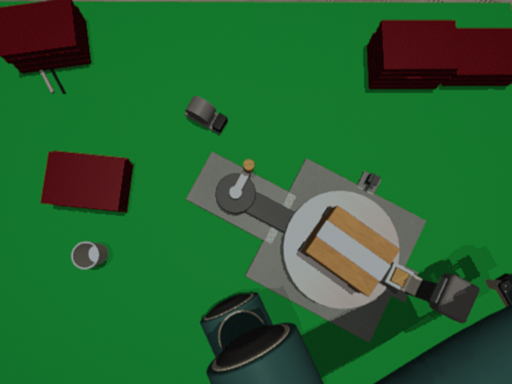

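View pics/scene0.png

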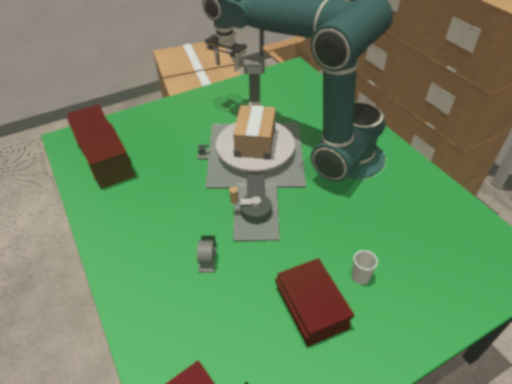

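Top view: crank hub near (236,192), grip (249,165), disc (343,248), index blade near (370,182), scanner mast and sleeve at lower right. The tab isn't obvious, so I'll measure and zoom in.

```bash
cat > h.py <<'E'
import numpy as np,cv2
from scipy.spatial.transform import Rotation as R
def rays(c,uv):
    K=c["camera_matrix"]; uv=np.atleast_2d(uv).astype(float)
    d=np.c_[(uv[:,0]-K[0,2])/K[0,0],-(uv[:,1]-K[1,2])/K[1,1],-np.ones(len(uv))]
    q=np.asarray(c["rotation"]); M=R.from_quat(q).as_matrix() if q.size==4 else q
    return np.asarray(c["eye"]),d@M.T
def plane(c,uv,z):
    e,d=rays(c,uv); return e+d*((z-e[2])/d[:,2])[:,None]
def cloud(c):
    h,w=c["depth"].shape; u,v=np.meshgrid(np.arange(w),np.arange(h))
    e,d=rays(c,np.c_[u.ravel(),v.ravel()]); return (e+d*c["depth"].ravel()[:,None]).reshape(h,w,3)
def circ(p):  # algebraic circle fit
    A=np.c_[2*p,np.ones(len(p))]; s=np.linalg.lstsq(A,(p**2).sum(1),rcond=None)[0]
    return s[:2],np.sqrt(s[2]+s[0]**2+s[1]**2)
E
python3 - <<'E'
from h import *
c=dict(np.load("pics/top0.npz")); P=cloud(c); hsv=cv2.cvtColor(c["color"],cv2.COLOR_BGR2HSV)
print("table z",np.median(P[100:150,50:150,2]))
# disc: bright low-sat pixels
reg=np.zeros(hsv.shape[:2],bool); reg[180:315,270:405]=1
m=(reg&(hsv[...,1]<40)&(hsv[...,2]>150)).astype(np.uint8)
print("disc z",np.median(P[...,2][m>0]))
cn=max(cv2.findContours(m,0,1)[0],key=cv2.contourArea)[:,0]
p=plane(c,cn,.067)[:,:2]
for i in range(6):
    o,r=circ(p); e=np.abs(np.hypot(*(p-o).T)-r); p=p[e<max(.004,np.median(e)*2)]
print("disc",o,r,len(p))
# grip
g=((hsv[...,1]>100)&(hsv[...,0]<25)&(hsv[...,2]>90)); g[:150]=0;g[176:]=0;g[:,:235]=0;g[:,262:]=0
gz=P[...,2][g]; print("grip z",np.percentile(gz,[5,50,95]))
t=g&(P[...,2]>.132); u=np.argwhere(t)[:,::-1].mean(0); print("grip",u,plane(c,u,.142),t.sum())
im=cv2.resize(c["color"][140:330,180:420],None,fx=3.1,fy=3.1,interpolation=cv2.INTER_CUBIC)
cv2.imwrite("pics/topz.png",cv2.convertScaleAbs(im,alpha=1.6,beta=10))
# crank hub
print("hub z",P[192,236],P[206,222]); 
E
```

```text
table z 0.0008089850549908295
disc z 0.06830797152255741
disc [ 0.36704102 -0.22516398] 0.16621553794911217 250
grip z [0.13892841 0.14251529 0.14569108]
grip [248.40659341 164.64835165] [[0.60240703 0.04288003 0.142     ]] 91
hub z [0.5326331  0.07863439 0.08334013] [0.49373709 0.1202478  0.06453196]
```

View pics/topz.png

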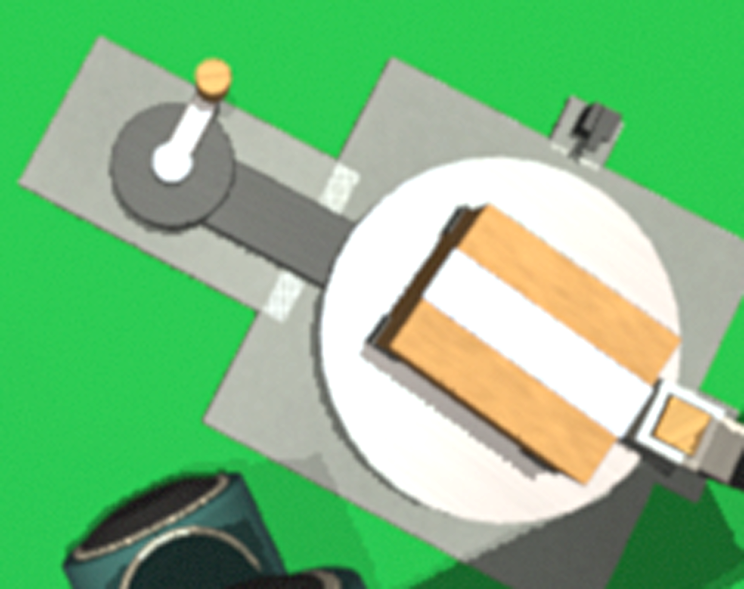

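The zoom shows the crank, disc, carton and index post. The tab must be hidden under the sleeve and scanner side at about (640,450), in line with the carton's long axis. Next I'll refine the geometry.

```bash
python3 - <<'E'
from h import *
c=dict(np.load("pics/top0.npz")); s=dict(np.load("pics/scene0.npz")); 
G=[]
for n,cc in(("top",c),("scene",s)):
    P=cloud(cc); hsv=cv2.cvtColor(cc["color"],cv2.COLOR_BGR2HSV)
    near=np.hypot(P[...,0]-.602,P[...,1]-.043)<.03
    m=near&(P[...,2]>.085)&(P[...,2]<.155)
    u=np.argwhere(m)[:,::-1]; q=P[m]; print(n,"grip mean",q.mean(0).round(4),len(q), "mid xy range",np.percentile(q[:,:2],[3,97],axis=0).round(4).tolist())
    d=m&(P[...,2]>.137); print("  top",P[d].mean(0).round(4))
    # base plate top: grey at z>.003 near station
P=cloud(c); hsv=cv2.cvtColor(c["color"],cv2.COLOR_BGR2HSV); z=P[...,2]
r=np.hypot(P[...,0]-.533,P[...,1]-.079)
for lo,hi in((0,.015),(.02,.03),(.035,.05),(.06,.09)):
    q=z[(r>lo)&(r<hi)]; print(lo,np.percentile(q,[10,50,90]).round(3))
# dark pulley contour
v=hsv[...,2]; print("V pulley/base",v[203,228],v[215,215])
m=((v<(int(v[203,228])+int(v[215,215]))/2)&(hsv[...,1]<80)&(r<.08)).astype(np.uint8)
cn=max(cv2.findContours(m,0,1)[0],key=cv2.contourArea)[:,0]
p=plane(c,cn,float(np.median(z[(r>.02)&(r<.03)])))[:,:2]
for i in range(8):
    o,R0=circ(p); e=np.abs(np.hypot(*(p-o).T)-R0); p=p[e<max(.003,np.median(e)*2)]
print("pulley",o,R0,len(p))
# disc by depth
rd=np.hypot(P[...,0]-.367,P[...,1]+.225)
m=((z>.06)&(rd<.19)&(hsv[...,1]<60)&(v>120)).astype(np.uint8)
m=cv2.morphologyEx(m,cv2.MORPH_OPEN,np.ones((3,3)))
cn=max(cv2.findContours(m,0,1)[0],key=cv2.contourArea)[:,0]
p=plane(c,cn,.067)[:,:2]
p=p[np.hypot(*(p-[.367,-.225]).T)>.155]
for i in range(8):
    o2,R2=circ(p); e=np.abs(np.hypot(*(p-o2).T)-R2); p=p[e<max(.0025,np.median(e)*2)]
print("disc",o2,R2,len(p)); w=o-o2; print("dist",np.hypot(*w),"yaw",np.arctan2(w[1],w[0])-np.pi/2)
# base edges lines (z small): green boundary
g=(((hsv[...,0]>45)&(hsv[...,0]<75)&(hsv[...,1]>120))*1).astype(np.uint8)
e=cv2.Canny(g*255,50,100); e[:145]=0;e[320:]=0;e[:,:180]=0;e[:,430:]=0
for l in cv2.HoughLinesP(e,1,np.pi/360,25,minLineLength=35,maxLineGap=4)[:,0]:
    q=plane(c,l.reshape(2,2),.01)[:,:2]; a=np.arctan2(*(q[1]-q[0])[::-1]); print(l,q.round(3).tolist(),"yaw mod90",round((a+np.pi/4)%(np.pi/2)-np.pi/4,3))
E
```

```text
top grip mean [0.6007 0.0437 0.1358] 129 mid xy range [[0.5885, 0.0301], [0.6162, 0.0578]]
  top [0.6032 0.0436 0.1423]
scene grip mean [0.6039 0.051  0.1229] 135 mid xy range [[0.5883, 0.0319], [0.6164, 0.0619]]
  top [0.6022 0.0453 0.1426]
0 [0.08  0.083 0.086]
0.02 [0.058 0.061 0.078]
0.035 [0.058 0.061 0.066]
0.06 [0.01  0.014 0.059]
V pulley/base 75 100
pulley [0.52796747 0.07070047] 0.06898022114796813 86
disc [ 0.3666062  -0.22620576] 0.16811179863650896 282
dist 0.3379212451008301 yaw -0.4978202054251364
[406 263 425 222] [[0.317, -0.438], [0.441, -0.505]] yaw mod90 -0.494
[252 172 287 190] [[0.602, 0.029], [0.545, -0.079]] yaw mod90 -0.489
[186 200 261 240] [[0.517, 0.233], [0.392, 0.005]] yaw mod90 -0.5
[246 277 325 319] [[0.282, 0.052], [0.155, -0.183]] yaw mod90 -0.495
[307 158 355 183] [[0.645, -0.144], [0.565, -0.292]] yaw mod90 -0.497
[185 198 211 152] [[0.523, 0.236], [0.667, 0.156]] yaw mod90 -0.508
[375 193 412 213] [[0.533, -0.353], [0.469, -0.466]] yaw mod90 -0.513
```

```bash
python3 -m pendant '{"gripper":[1,1,1,1,1,1,1,1,1,1,1,1],"slide":[[0.81,-0.38,0],[0.81,-0.38,0],[0.81,-0.38,0],[0.81,-0.38,0],[0.81,-0.38,0],[0.81,-0.38,0],[0.81,-0.38,0],[0.81,-0.38,0],[0.81,-0.38,0],[0.81,-0.38,0],[0.81,-0.38,0],[0.81,-0.38,0]],"turn":[[0,0,0],[0,0,0],[0,0,0],[0,0,0],[0,0,0],[0,0,0],[0,0,0],[0,0,0],[0,0,0],[0,0,0],[0,0,0],[0,0,0]]}' 15
python3 -m pendant '{"gripper":[1,1,1,1,1,1,1,1,1,1],"slide":[[0.305,-0.505,0],[0.305,-0.505,0],[0.305,-0.505,0],[0.305,-0.505,0],[0.305,-0.505,0],[0.305,-0.505,0],[0.305,-0.505,0],[0.305,-0.505,0],[0.305,-0.505,0],[0.305,-0.505,0]],"turn":[[0,0,0],[0,0,0],[0,0,0],[0,0,0],[0,0,0],[0,0,0],[0,0,0],[0,0,0],[0,0,0],[0,0,0]]}'
```

```text
clock: 1.1
position: [0.5826, -0.246, 0.2181]
eef_rot: [0.972, 0.234, 0.0, -0.001]
force: [-0.2, 0.6, 0.4]
width: 0.0931
grip_force: 0.0
clock: 1.93
position: [0.6023, 0.0434, 0.2183]
eef_rot: [0.973, 0.232, -0.0, 0.0]
force: [0.5, -0.0, -0.7]
width: 0.0929
grip_force: 0.0
```

```bash
python3 -m pendant '{"gripper":[1,1,1,1,1,-1,-1,-1,-1,-1,-1,-1],"slide":[[0,0,0.08],[0,0,0.15],[0,0,0.21],[0,0,0.236],[0,0,0.236],[0,0,0.236],[0,0,0.236],[0,0,0.236],[0,0,0.236],[0,0,0.236],[0,0,0.236],[0,0,0.236]],"turn":[[0,0,0],[0,0,0],[0,0,0],[0,0,0],[0,0,0],[0,0,0],[0,0,0],[0,0,0],[0,0,0],[0,0,0],[0,0,0],[0,0,0]]}' 20
python3 - <<'E'
from plant import robot,cams
from h import *
o=robot.get_obs(); print(o['joints'],o['moment'])
E
```

```text
clock: 2.93
position: [0.6025, 0.0439, 0.101]
eef_rot: [0.973, 0.232, 0.0, 0.0]
force: [0.3, -1.0, 0.1]
width: 0.0509
grip_force: 0.0
[3.05706386e-02 1.88230426e-02 1.73659553e+00 1.16955266e-05
 1.38580328e+00 1.13340209e+00] [ 0.04840052  0.06245379 -0.00492443]
```

```bash
python3 -m pendant '{"gripper":[-1,-1,-1,-1,-1,-1],"slide":[[0,0,0],[0,0,0],[0,0,0],[0,0,0],[0,0,0],[0,0,0]],"turn":[[0,0,0],[0,0,0],[0,0,0],[0,0,0],[0,0,0],[0,0,0]]}' 20
cat > gen.py <<'E'
# usage: gen.py "steps per row in deg" [phi0 deg]; prints slides relative to the pose at call start; stores phi
import sys,json,numpy as np
r=.080; psi=.468
st=np.array(json.loads(sys.argv[1]),float); p0=float(sys.argv[2])
ph=np.radians(p0+np.cumsum(st)); a=np.radians(p0)
d=r*np.c_[np.cos(ph)-np.cos(a),np.sin(ph)-np.sin(a)]
x=d@[np.cos(psi),np.sin(psi)]; y=d@[np.sin(psi),-np.cos(psi)]
print(json.dumps([[round(u/.5,3),round(v/.5,3),0] for u,v in zip(x,y)]).replace(" ","")); print("end",p0+st.sum(), np.round(np.degrees(ph)[-1],2))
E
python3 gen.py '[1,3,5,7,9,10,10,10,10,10,10,10]' -28
python3 gen.py '[10,10,10,10,10,10,10,10,10,10,10,10]' 67
python3 - <<'E'
from h import *
c=dict(np.load("pics/top0.npz")); P=cloud(c); hsv=cv2.cvtColor(c["color"],cv2.COLOR_BGR2HSV)
# carton yaw: top face z~.187 via minAreaRect of points
m=(P[...,2]>.178)&(P[...,2]<.2)&(np.hypot(P[...,0]-.367,P[...,1]+.226)<.14)
q=P[m][:,:2].astype(np.float32); print(len(q),cv2.minAreaRect(q))
E
```

```text
clock: 3.43
position: [0.6025, 0.0438, 0.1006]
eef_rot: [0.973, 0.232, 0.0, 0.0]
force: [1.8, -0.5, -0.1]
width: 0.0315
grip_force: 20.0
[[0.002,-0.002,0],[0.009,-0.007,0],[0.019,-0.016,0],[0.032,-0.03,0],[0.047,-0.051,0],[0.058,-0.077,0],[0.065,-0.103,0],[0.068,-0.131,0],[0.065,-0.159,0],[0.058,-0.186,0],[0.046,-0.211,0],[0.03,-0.234,0]]
end 67.0 67.0
[[-0.02,-0.02,0],[-0.043,-0.036,0],[-0.068,-0.047,0],[-0.095,-0.054,0],[-0.123,-0.057,0],[-0.151,-0.054,0],[-0.177,-0.047,0],[-0.203,-0.035,0],[-0.225,-0.019,0],[-0.245,0.001,0],[-0.261,0.024,0],[-0.273,0.049,0]]
end 187.0 187.0
4435 ((0.36646151542663574, -0.22635085880756378), (0.2022918164730072, 0.15057159960269928), 53.742027282714844)
```

```bash
python3 -m pendant '{"gripper":[-1,-1,-1,-1,-1,-1,-1,-1,-1,-1,-1,-1],"slide":[[0.002,-0.002,0],[0.009,-0.007,0],[0.019,-0.016,0],[0.032,-0.03,0],[0.047,-0.051,0],[0.058,-0.077,0],[0.065,-0.103,0],[0.068,-0.131,0],[0.065,-0.159,0],[0.058,-0.186,0],[0.046,-0.211,0],[0.03,-0.234,0]],"turn":[[0,0,0],[0,0,0],[0,0,0],[0,0,0],[0,0,0],[0,0,0],[0,0,0],[0,0,0],[0,0,0],[0,0,0],[0,0,0],[0,0,0]]}' 25
cat > look.py <<'E'
from plant import robot,cams
from h import *
import sys
o=robot.get_obs(); c=cams.camera("top"); P=cloud(c)
m=(P[...,2]>.178)&(P[...,2]<.2)&(np.hypot(P[...,0]-.3665,P[...,1]+.2263)<.14)
q=P[m][:,:2].astype(np.float32); (cx,s,a)=cv2.minAreaRect(q)
if s[0]<s[1]: a+=90
print("t %.3f yaw %.1f mod180"%(o['clock'],a%180),len(q),np.round(s,3),"pos",np.round(o['position'],4),"F",np.round(o['force'],1),"w",round(o['width'],4))
p=o['position'][:2]-np.array([.532,.081]); print("crank r %.4f phi %.1f"%(np.hypot(*p),np.degrees(np.arctan2(p[1],p[0]))))
cv2.imwrite("pics/t%.2f.png"%o['clock'],c["color"]); np.savez("pics/last.npz",**c)
E
python3 look.py
```

```text
clock: 4.43
position: [0.5624, 0.1557, 0.1005]
eef_rot: [0.973, 0.232, -0.0, 0.001]
force: [-1.1, -13.2, 1.6]
width: 0.0313
grip_force: 25.0
t 4.433 yaw 78.9 mod180 4427 [0.202 0.15 ] pos [0.5624 0.1557 0.1005] F [ -1.1 -13.2   1.6] w 0.0313
crank r 0.0807 phi 67.9
```

```bash
python3 -m pendant '{"gripper":[-1,-1,-1,-1,-1,-1,-1,-1,-1,-1,-1,-1],"slide":[[-0.02,-0.02,0],[-0.043,-0.036,0],[-0.068,-0.047,0],[-0.095,-0.054,0],[-0.123,-0.057,0],[-0.151,-0.054,0],[-0.177,-0.047,0],[-0.203,-0.035,0],[-0.225,-0.019,0],[-0.245,0.001,0],[-0.261,0.024,0],[-0.273,0.049,0]],"turn":[[0,0,0],[0,0,0],[0,0,0],[0,0,0],[0,0,0],[0,0,0],[0,0,0],[0,0,0],[0,0,0],[0,0,0],[0,0,0],[0,0,0]]}'
python3 look.py; for p in 187 307 67; do python3 gen.py '[10,10,10,10,10,10,10,10,10,10,10,10]' $p; done
```

```text
clock: 5.48
position: [0.4521, 0.0723, 0.1006]
eef_rot: [0.973, 0.232, 0.001, -0.001]
force: [11.4, 3.2, -5.5]
width: 0.0314
grip_force: 25.0
t 5.483 yaw 141.0 mod180 4442 [0.151 0.202] pos [0.4521 0.0723 0.1006] F [11.4  3.2 -5.5] w 0.0314
crank r 0.0803 phi -173.7
[[-0.007,0.027,0],[-0.009,0.055,0],[-0.007,0.083,0],[0.0,0.109,0],[0.012,0.135,0],[0.028,0.157,0],[0.048,0.177,0],[0.071,0.193,0],[0.096,0.205,0],[0.123,0.212,0],[0.151,0.214,0],[0.179,0.212,0]]
end 307.0 307.0
[[0.027,-0.007,0],[0.052,-0.019,0],[0.075,-0.035,0],[0.095,-0.055,0],[0.111,-0.078,0],[0.122,-0.103,0],[0.129,-0.13,0],[0.132,-0.158,0],[0.129,-0.186,0],[0.122,-0.213,0],[0.11,-0.238,0],[0.094,-0.261,0]]
end 427.0 427.0
[[-0.02,-0.02,0],[-0.043,-0.036,0],[-0.068,-0.047,0],[-0.095,-0.054,0],[-0.123,-0.057,0],[-0.151,-0.054,0],[-0.177,-0.047,0],[-0.203,-0.035,0],[-0.225,-0.019,0],[-0.245,0.001,0],[-0.261,0.024,0],[-0.273,0.049,0]]
end 187.0 187.0
```

```bash
python3 -m pendant '{"gripper":[-1,-1,-1,-1,-1,-1,-1,-1,-1,-1,-1,-1],"slide":[[-0.007,0.027,0],[-0.009,0.055,0],[-0.007,0.083,0],[0.0,0.109,0],[0.012,0.135,0],[0.028,0.157,0],[0.048,0.177,0],[0.071,0.193,0],[0.096,0.205,0],[0.123,0.212,0],[0.151,0.214,0],[0.179,0.212,0]],"turn":[[0,0,0],[0,0,0],[0,0,0],[0,0,0],[0,0,0],[0,0,0],[0,0,0],[0,0,0],[0,0,0],[0,0,0],[0,0,0],[0,0,0]]}'
python3 look.py
python3 -m pendant '{"gripper":[-1,-1,-1,-1,-1,-1,-1,-1,-1,-1,-1,-1],"slide":[[0.027,-0.007,0],[0.052,-0.019,0],[0.075,-0.035,0],[0.095,-0.055,0],[0.111,-0.078,0],[0.122,-0.103,0],[0.129,-0.13,0],[0.132,-0.158,0],[0.129,-0.186,0],[0.122,-0.213,0],[0.11,-0.238,0],[0.094,-0.261,0]],"turn":[[0,0,0],[0,0,0],[0,0,0],[0,0,0],[0,0,0],[0,0,0],[0,0,0],[0,0,0],[0,0,0],[0,0,0],[0,0,0],[0,0,0]]}'
python3 look.py
cat > sim.py <<'E'
import numpy as np
from scipy.optimize import least_squares
# history: list of (duration s, crank rate deg/s)
row=1/12
def hist(s):  # s: list of row steps deg or 'c' camera pause
    return [(0.05,0.) if x=='c' else (row,x*12.) for x in s]
def sim(H,J,T,w=0.,th=0.):
    out=[]
    for d,rt in H:
        n=max(1,round(d/.0025)); h=d/n; wc=np.radians(rt)
        for _ in range(n):
            tq=.2*(wc-w)
            if abs(w)<1e-9 and abs(tq)<=T: continue
            s=np.sign(w) if abs(w)>1e-9 else np.sign(tq)
            w2=w+h*(tq-s*T)/J
            if w*w2<0: w2=0.
            th+=h*(w+w2)/2; w=w2
        out.append((np.degrees(th),w))
    return np.array(out)
E
cat > fit.py <<'E'
from sim import *
S=[1,3,5,7,9]+[10]*7+['c']+[10]*12+['c']+[10]*12+['c']+[10]*12+['c']
import subprocess,sys
meas=np.array([float(x) for x in sys.argv[1:]]); idx=[11,24,37,50][:len(meas)]
f=lambda p: sim(hist(S),p[0],p[1])[idx,0]-meas
r=least_squares(f,[.15,.11],diff_step=.01); print(r.x,r.fun,"w",sim(hist(S),*r.x)[idx,1])
E
```

```text
clock: 6.53
position: [0.5808, 0.0179, 0.1005]
eef_rot: [0.973, 0.232, -0.0, -0.0]
force: [-7.3, 4.0, 2.9]
width: 0.0316
grip_force: 25.0
t 6.533 yaw 32.0 mod180 4448 [0.202 0.151] pos [0.5808 0.0179 0.1005] F [-7.3  4.   2.9] w 0.0316
crank r 0.0798 phi -52.3
clock: 7.58
position: [0.5627, 0.1556, 0.1005]
eef_rot: [0.973, 0.232, -0.0, 0.001]
force: [-2.7, -14.2, 2.3]
width: 0.0314
grip_force: 25.0
t 7.583 yaw 104.7 mod180 4435 [0.15  0.203] pos [0.5627 0.1556 0.1005] F [ -2.7 -14.2   2.3] w 0.0314
crank r 0.0807 phi 67.6
```

```bash
python3 fit.py 25.2 87.3 158.3 231.0; for p in 67 192.4 317.8 83.2 208.6 334 99.4 224.8 350.2; do python3 gen.py '[10.45,10.45,10.45,10.45,10.45,10.45,10.45,10.45,10.45,10.45,10.45,10.45]' $p;done
```

```text
[0.10635775 0.15947542] [-1.2774955   0.54142473  0.4501493  -0.37524675] w [0.95422676 1.22104776 1.25791816 1.26301306]
[[-0.021,-0.02,0],[-0.045,-0.037,0],[-0.072,-0.049,0],[-0.1,-0.055,0],[-0.129,-0.057,0],[-0.158,-0.053,0],[-0.186,-0.044,0],[-0.211,-0.03,0],[-0.234,-0.011,0],[-0.253,0.011,0],[-0.267,0.036,0],[-0.277,0.063,0]]
end 192.4 192.4
[[-0.005,0.029,0],[-0.004,0.058,0],[0.002,0.086,0],[0.013,0.113,0],[0.029,0.138,0],[0.048,0.159,0],[0.072,0.177,0],[0.098,0.189,0],[0.126,0.197,0],[0.155,0.2,0],[0.184,0.197,0],[0.212,0.189,0]]
end 317.8 317.8
[[0.026,-0.013,0],[0.05,-0.03,0],[0.069,-0.052,0],[0.085,-0.076,0],[0.096,-0.103,0],[0.102,-0.132,0],[0.102,-0.161,0],[0.098,-0.19,0],[0.088,-0.217,0],[0.073,-0.242,0],[0.054,-0.264,0],[0.031,-0.283,0]]
end 443.20000000000005 443.2
[[-0.026,-0.014,0],[-0.053,-0.023,0],[-0.082,-0.027,0],[-0.111,-0.025,0],[-0.14,-0.018,0],[-0.166,-0.007,0],[-0.19,0.01,0],[-0.211,0.03,0],[-0.228,0.054,0],[-0.24,0.081,0],[-0.247,0.109,0],[-0.248,0.138,0]]
end 208.60000000000002 208.6
[[0.004,0.029,0],[0.012,0.057,0],[0.026,0.082,0],[0.044,0.105,0],[0.066,0
[... 323 characters left out ...]
[-0.049,-0.28,0]]
end 459.4 459.4
[[-0.028,-0.006,0],[-0.058,-0.007,0],[-0.086,-0.003,0],[-0.114,0.007,0],[-0.139,0.021,0],[-0.162,0.04,0],[-0.18,0.063,0],[-0.194,0.088,0],[-0.204,0.116,0],[-0.208,0.145,0],[-0.207,0.174,0],[-0.2,0.202,0]]
end 224.8 224.8
[[0.011,0.027,0],[0.028,0.051,0],[0.048,0.072,0],[0.072,0.089,0],[0.098,0.101,0],[0.126,0.108,0],[0.155,0.111,0],[0.184,0.107,0],[0.212,0.099,0],[0.238,0.086,0],[0.261,0.068,0],[0.281,0.046,0]]
end 350.20000000000005 350.2
[[0.015,-0.025,0],[0.026,-0.052,0],[0.031,-0.081,0],[0.031,-0.11,0],[0.026,-0.139,0],[0.015,-0.166,0],[0.0,-0.191,0],[-0.019,-0.212,0],[-0.042,-0.23,0],[-0.068,-0.244,0],[-0.096,-0.252,0],[-0.125,-0.255,0]]
end 475.6 475.6
```

```bash
python3 -c "
import cv2,glob
c=cv2.imread('pics/t7.58.png')[140:330,180:420]; d=cv2.imread('pics/t6.53.png')[140:330,180:420]
import numpy as np
cv2.imwrite('pics/tz.png',cv2.convertScaleAbs(cv2.resize(np.hstack([d,c]),None,fx=1.65,fy=1.65),alpha=1.8,beta=15))"
```

```text
(no output)
```

View pics/tz.png

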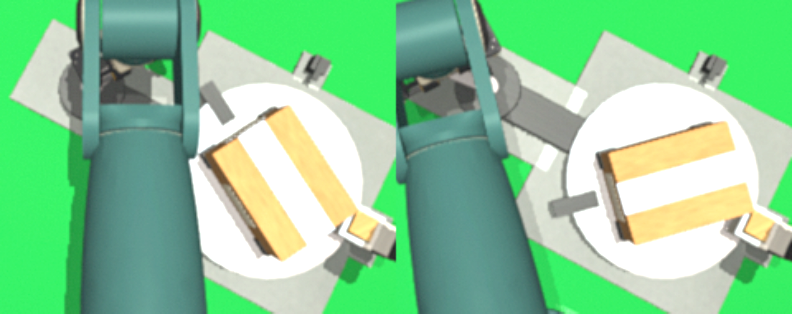

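The tab is visible, at (217,102) in the left crop and (573,204) in the right. It lies along the carton's long axis, so its yaw was 233.7° at the start and 104.7° now. Slip is about 0.79 rad/s, so I'll crank at 10.45° per row.

```bash
python3 -m pendant '{"gripper":[-1,-1,-1,-1,-1,-1,-1,-1,-1,-1,-1,-1],"slide":[[-0.021,-0.02,0],[-0.045,-0.037,0],[-0.072,-0.049,0],[-0.1,-0.055,0],[-0.129,-0.057,0],[-0.158,-0.053,0],[-0.186,-0.044,0],[-0.211,-0.03,0],[-0.234,-0.011,0],[-0.253,0.011,0],[-0.267,0.036,0],[-0.277,0.063,0]],"turn":[[0,0,0],[0,0,0],[0,0,0],[0,0,0],[0,0,0],[0,0,0],[0,0,0],[0,0,0],[0,0,0],[0,0,0],[0,0,0],[0,0,0]]}'
python3 -m pendant '{"gripper":[-1,-1,-1,-1,-1,-1,-1,-1,-1,-1,-1,-1],"slide":[[-0.005,0.029,0],[-0.004,0.058,0],[0.002,0.086,0],[0.013,0.113,0],[0.029,0.138,0],[0.048,0.159,0],[0.072,0.177,0],[0.098,0.189,0],[0.126,0.197,0],[0.155,0.2,0],[0.184,0.197,0],[0.212,0.189,0]],"turn":[[0,0,0],[0,0,0],[0,0,0],[0,0,0],[0,0,0],[0,0,0],[0,0,0],[0,0,0],[0,0,0],[0,0,0],[0,0,0],[0,0,0]]}'
python3 look.py
python3 -m pendant '{"gripper":[-1,-1,-1,-1,-1,-1,-1,-1,-1,-1,-1,-1],"slide":[[0.026,-0.013,0],[0.05,-0.03,0],[0.069,-0.052,0],[0.085,-0.076,0],[0.096,-0.103,0],[0.102,-0.132,0],[0.102,-0.161,0],[0.098,-0.19,0],[0.088,-0.217,0],[0.073,-0.242,0],[0.054,-0.264,0],[0.031,-0.283,0]],"turn":[[0,0,0],[0,0,0],[0,0,0],[0,0,0],[0,0,0],[0,0,0],[0,0,0],[0,0,0],[0,0,0],[0,0,0],[0,0,0],[0,0,0]]}'
python3 look.py
```

```text
clock: 8.63
position: [0.4535, 0.0651, 0.1007]
eef_rot: [0.973, 0.232, 0.0, -0.0]
force: [3.6, 3.8, -3.2]
width: 0.0315
grip_force: 25.0
clock: 9.63
position: [0.5922, 0.0287, 0.1006]
eef_rot: [0.973, 0.232, 0.0, 0.0]
force: [-3.7, -0.2, 1.0]
width: 0.0316
grip_force: 25.0
t 9.633 yaw 78.7 mod180 4428 [0.201 0.15 ] pos [0.5922 0.0287 0.1006] F [-3.7 -0.2  1. ] w 0.0316
crank r 0.0798 phi -41.0
clock: 10.68
position: [0.5396, 0.1614, 0.1005]
eef_rot: [0.973, 0.232, -0.0, 0.001]
force: [0.7, -18.2, -0.5]
width: 0.0314
grip_force: 25.0
t 10.683 yaw 158.3 mod180 4444 [0.152 0.202] pos [0.5396 0.1614 0.1005] F [  0.7 -18.2  -0.5] w 0.0314
crank r 0.0808 phi 84.6
```

Steady speed without pauses should be about 1.41 rad/s. I'll run without looking.

```bash
python3 -m pendant '{"gripper":[-1,-1,-1,-1,-1,-1,-1,-1,-1,-1,-1,-1],"slide":[[-0.026,-0.014,0],[-0.053,-0.023,0],[-0.082,-0.027,0],[-0.111,-0.025,0],[-0.14,-0.018,0],[-0.166,-0.007,0],[-0.19,0.01,0],[-0.211,0.03,0],[-0.228,0.054,0],[-0.24,0.081,0],[-0.247,0.109,0],[-0.248,0.138,0]],"turn":[[0,0,0],[0,0,0],[0,0,0],[0,0,0],[0,0,0],[0,0,0],[0,0,0],[0,0,0],[0,0,0],[0,0,0],[0,0,0],[0,0,0]]}'
python3 -m pendant '{"gripper":[-1,-1,-1,-1,-1,-1,-1,-1,-1,-1,-1,-1],"slide":[[0.004,0.029,0],[0.012,0.057,0],[0.026,0.082,0],[0.044,0.105,0],[0.066,0.125,0],[0.091,0.139,0],[0.118,0.15,0],[0.147,0.154,0],[0.176,0.154,0],[0.205,0.149,0],[0.232,0.138,0],[0.257,0.122,0]],"turn":[[0,0,0],[0,0,0],[0,0,0],[0,0,0],[0,0,0],[0,0,0],[0,0,0],[0,0,0],[0,0,0],[0,0,0],[0,0,0],[0,0,0]]}'
python3 -m pendant '{"gripper":[-1,-1,-1,-1,-1,-1,-1,-1,-1,-1,-1,-1],"slide":[[0.022,-0.02,0],[0.039,-0.043,0],[0.052,-0.069,0],[0.06,-0.097,0],[0.063,-0.126,0],[0.061,-0.155,0],[0.053,-0.183,0],[0.041,-0.209,0],[0.024,-0.233,0],[0.002,-0.253,0],[-0.022,-0.269,0],[-0.049,-0.28,0]],"turn":[[0,0,0],[0,0,0],[0,0,0],[0,0,0],[0,0,0],[0,0,0],[0,0,0],[0,0,0],[0,0,0],[0,0,0],[0,0,0],[0,0,0]]}'
python3 -m pendant '{"gripper":[-1,-1,-1,-1,-1,-1,-1,-1,-1,-1,-1,-1],"slide":[[-0.028,-0.006,0],[-0.058,-0.007,0],[-0.086,-0.003,0],[-0.114,0.007,0],[-0.139,0.021,0],[-0.162,0.04,0],[-0.18,0.063,0],[-0.194,0.088,0],[-0.204,0.116,0],[-0.208,0.145,0],[-0.207,0.174,0],[-0.2,0.202,0]],"turn":[[0,0,0],[0,0,0],[0,0,0],[0,0,0],[0,0,0],[0,0,0],[0,0,0],[0,0,0],[0,0,0],[0,0,0],[0,0,0],[0,0,0]]}'
python3 -m pendant '{"gripper":[-1,-1,-1,-1,-1,-1,-1,-1,-1,-1,-1,-1],"slide":[[0.011,0.027,0],[0.028,0.051,0],[0.048,0.072,0],[0.072,0.089,0],[0.098,0.101,0],[0.126,0.108,0],[0.155,0.111,0],[0.184,0.107,0],[0.212,0.099,0],[0.238,0.086,0],[0.261,0.068,0],[0.281,0.046,0]],"turn":[[0,0,0],[0,0,0],[0,0,0],[0,0,0],[0,0,0],[0,0,0],[0,0,0],[0,0,0],[0,0,0],[0,0,0],[0,0,0],[0,0,0]]}'
python3 -m pendant '{"gripper":[-1,-1,-1,-1,-1,-1,-1,-1,-1,-1,-1,-1],"slide":[[0.015,-0.025,0],[0.026,-0.052,0],[0.031,-0.081,0],[0.031,-0.11,0],[0.026,-0.139,0],[0.015,-0.166,0],[0.0,-0.191,0],[-0.019,-0.212,0],[-0.042,-0.23,0],[-0.068,-0.244,0],[-0.096,-0.252,0],[-0.125,-0.255,0]],"turn":[[0,0,0],[0,0,0],[0,0,0],[0,0,0],[0,0,0],[0,0,0],[0,0,0],[0,0,0],[0,0,0],[0,0,0],[0,0,0],[0,0,0]]}'
for p in 115.6 241; do python3 gen.py '[10.45,10.45,10.45,10.45,10.45,10.45,10.45,10.45,10.45,10.45,10.45,10.45]' $p;done
```

```text
clock: 11.73
position: [0.4608, 0.0443, 0.1006]
eef_rot: [0.973, 0.232, 0.001, -0.001]
force: [3.0, 4.8, -0.7]
width: 0.0315
grip_force: 25.0
clock: 12.73
position: [0.6045, 0.0479, 0.1007]
eef_rot: [0.973, 0.232, 0.0, 0.0]
force: [-1.1, -1.2, 0.5]
width: 0.0317
grip_force: 25.0
clock: 13.73
position: [0.5174, 0.1606, 0.1005]
eef_rot: [0.973, 0.232, -0.0, 0.002]
force: [6.5, -21.3, 0.7]
width: 0.0314
grip_force: 25.0
clock: 14.73
position: [0.4741, 0.026, 0.1006]
eef_rot: [0.973, 0.232, -0.0, -0.0]
force: [-4.2, 0.9, 2.2]
width: 0.0311
grip_force: 25.0
clock: 15.73
position: [0.6111, 0.0698, 0.1006]
eef_rot: [0.973, 0.232, 0.0, 0.0]
force: [-4.2, -2.3, 2.4]
width: 0.0316
grip_force: 25.0
clock: 16.73
position: [0.4967, 0.1538, 0.1006]
eef_rot: [0.973, 0.232, 0.0, 0.002]
force: [11.2, -19.6, -2.5]
width: 0.0317
grip_force: 25.0
[[-0.029,0.002,0],[-0.057,0.009,0],[-0.084,0.022,0],[-0.107,0.038,0],[-0.128,0.059,0],[-0.144,0.084,0],[-0.156,0.11,0],[-0.162,0.139,0],[-0.163,0.168,0],[-0.159,0.197,0],[-0.15,0.224,0],[-0.136,0.25,0]]
end 241.0 241.0
[[0.019,0.023,0],[0.041,0.041,0],[0.066,0.056,0],[0.094,0.065,0],[0.122,0.07,0],[0.152,0.069,0],[0.18,0.063,0],[0.207,0.052,0],[0.231,0.036,0],[0.253,0.016,0],[0.27,-0.008,0],[0.282,-0.034,0]]
end 366.4 366.4
```

```bash
python3 -m pendant '{"gripper":[-1,-1,-1,-1,-1,-1,-1,-1,-1,-1,-1,-1],"slide":[[-0.029,0.002,0],[-0.057,0.009,0],[-0.084,0.022,0],[-0.107,0.038,0],[-0.128,0.059,0],[-0.144,0.084,0],[-0.156,0.11,0],[-0.162,0.139,0],[-0.163,0.168,0],[-0.159,0.197,0],[-0.15,0.224,0],[-0.136,0.25,0]],"turn":[[0,0,0],[0,0,0],[0,0,0],[0,0,0],[0,0,0],[0,0,0],[0,0,0],[0,0,0],[0,0,0],[0,0,0],[0,0,0],[0,0,0]]}'
python3 -m pendant '{"gripper":[-1,-1,-1,-1,-1,-1,-1,-1,-1,-1,-1,-1],"slide":[[0.019,0.023,0],[0.041,0.041,0],[0.066,0.056,0],[0.094,0.065,0],[0.122,0.07,0],[0.152,0.069,0],[0.18,0.063,0],[0.207,0.052,0],[0.231,0.036,0],[0.253,0.016,0],[0.27,-0.008,0],[0.282,-0.034,0]],"turn":[[0,0,0],[0,0,0],[0,0,0],[0,0,0],[0,0,0],[0,0,0],[0,0,0],[0,0,0],[0,0,0],[0,0,0],[0,0,0],[0,0,0]]}'
python3 look.py
cat > stop.py <<'E'
# fit J,T over everything, then predict stops
from sim import *
S=[1,3,5,7,9]+[10]*7+['c']+[10]*12+['c']+[10]*12+['c']+[10]*12+['c']+[10.45]*24+['c']+[10.45]*12+['c']+[10.45]*96+['c']
idx=[i for i,x in enumerate(S) if x=='c']
import sys
m=[78.9,141.0,212.0,284.7,438.7,518.3,float(sys.argv[1])]; m=np.array(m)-53.7
def pr(p): s=sim(hist(S),p[0],p[1]); return np.array([s[i-1,0] for i in idx])
r=least_squares(lambda p:pr(p)-m,[.14,.155],diff_step=.01); s=sim(hist(S),*r.x)
print(r.x,r.fun.round(1),"w min/max in last 96 rows",s[-97:-1,1].min(),s[-97:-1,1].max(),"w now",s[-1,1])
E
for k in 0 1;do :;done
```

```text
clock: 17.73
position: [0.4922, 0.012, 0.1006]
eef_rot: [0.973, 0.232, -0.001, 0.0]
force: [-4.5, -2.3, 4.1]
width: 0.0314
grip_force: 25.0
clock: 18.73
position: [0.6111, 0.0925, 0.1006]
eef_rot: [0.973, 0.232, 0.0, -0.0]
force: [-1.8, -1.9, 0.7]
width: 0.0314
grip_force: 25.0
t 18.733 yaw 77.6 mod180 4430 [0.203 0.15 ] pos [0.6111 0.0925 0.1006] F [-1.8 -1.9  0.7] w 0.0314
crank r 0.0800 phi 8.3
```

```bash
cat >> stop.py <<'E'
w=s[-1,1]
for n in range(0,7):
    plan=[10.45]*n+[8,6,4,2]+[0]*12; print(n,"travel",sim(hist(plan),*r.x,w=w)[-1].round(1),[sim(hist(plan),J,r.x[1],w=w)[-1,0].round(1) for J in(.12,.18)])
E
python3 stop.py 1157.6
python3 gen.py '[10.45,10.45,10.45,8,6,4,2,0,0,0,0,0]' 6.4;python3 gen.py '[10.45,10.45,10.45,10.45,8,6,4,2,0,0,0,0]' 6.4
```

```text
[0.11104    0.15735189] [-1.7 -0.   0.3  0.1  0.6 -0.2 -0.2] w min/max in last 96 rows 1.213971086843288 1.4018833039980556 w now 1.2129873992253417
0 travel [26.8  0. ] [np.float64(28.1), np.float64(36.5)]
1 travel [33.3  0. ] [np.float64(34.5), np.float64(42.9)]
2 travel [39.8  0. ] [np.float64(41.0), np.float64(49.3)]
3 travel [46.3  0. ] [np.float64(47.5), np.float64(55.8)]
4 travel [52.8  0. ] [np.float64(54.1), np.float64(62.3)]
5 travel [59.4  0. ] [np.float64(60.6), np.float64(68.8)]
6 travel [66.  0.] [np.float64(67.2), np.float64(75.3)]
[[0.008,-0.028,0],[0.01,-0.057,0],[0.007,-0.086,0],[0.001,-0.108,0],[-0.005,-0.123,0],[-0.01,-0.133,0],[-0.013,-0.138,0],[-0.013,-0.138,0],[-0.013,-0.138,0],[-0.013,-0.138,0],[-0.013,-0.138,0],[-0.013,-0.138,0]]
end 57.74999999999999 57.75
[[0.008,-0.028,0],[0.01,-0.057,0],[0.007,-0.086,0],[-0.001,-0.114,0],[-0.011,-0.134,0],[-0.02,-0.148,0],[-0.026,-0.157,0],[-0.03,-0.162,0],[-0.03,-0.162,0],[-0.03,-0.162,0],[-0.03,-0.162,0],[-0.03,-0.162,0]]
end 68.2 68.2
```

```bash
python3 gen.py '[10.45,10.45,10.45,10.45,10.45,10.45,9,7,4,2,0,0]' 6.4; python3 -c "
from sim import *
print(sim(hist([10.45]*6+[9,7,4,2]+[0]*10),.115,.157,w=1.25)[-1])"
```

```text
[[0.008,-0.028,0],[0.01,-0.057,0],[0.007,-0.086,0],[-0.001,-0.114,0],[-0.014,-0.14,0],[-0.032,-0.163,0],[-0.05,-0.181,0],[-0.066,-0.192,0],[-0.076,-0.197,0],[-0.081,-0.2,0],[-0.081,-0.2,0],[-0.081,-0.2,0]]
end 91.1 91.1
[69.04890393  0.        ]
```

```bash
python3 -m pendant '{"gripper":[-1,-1,-1,-1,-1,-1,-1,-1,-1,-1,-1,-1],"slide":[[0.008,-0.028,0],[0.01,-0.057,0],[0.007,-0.086,0],[-0.001,-0.114,0],[-0.014,-0.14,0],[-0.032,-0.163,0],[-0.05,-0.181,0],[-0.066,-0.192,0],[-0.076,-0.197,0],[-0.081,-0.2,0],[-0.081,-0.2,0],[-0.081,-0.2,0]],"turn":[[0,0,0],[0,0,0],[0,0,0],[0,0,0],[0,0,0],[0,0,0],[0,0,0],[0,0,0],[0,0,0],[0,0,0],[0,0,0],[0,0,0]]}'
python3 -m pendant '{"gripper":[-1,-1,-1,-1,-1,-1,-1,-1,-1,-1],"slide":[[0,0,0],[0,0,0],[0,0,0],[0,0,0],[0,0,0],[0,0,0],[0,0,0],[0,0,0],[0,0,0],[0,0,0]],"turn":[[0,0,0],[0,0,0],[0,0,0],[0,0,0],[0,0,0],[0,0,0],[0,0,0],[0,0,0],[0,0,0],[0,0,0]]}'
python3 look.py; python3 - <<'E'
from h import *
c=dict(np.load("pics/last.npz")); 
im=cv2.resize(c["color"][140:330,180:420],None,fx=3.1,fy=3.1,interpolation=cv2.INTER_CUBIC)
cv2.imwrite("pics/stop1.png",cv2.convertScaleAbs(im,alpha=1.6,beta=10))
D=np.array([.3665,-.2263])
g=cv2.cvtColor(c["color"],cv2.COLOR_BGR2GRAY); P=cloud(c)
h,w=g.shape; u,v=np.meshgrid(np.arange(w),np.arange(h)); q=plane(c,np.c_[u.ravel(),v.ravel()],.065)[:,:2]-D
r=np.hypot(*q.T).reshape(h,w); a=np.degrees(np.arctan2(q[:,1],q[:,0])).reshape(h,w)
m=(r>.152)&(r<.164)&(g<110)&(a>-80)&(a<20)&(P[...,2]<.1); print("dark strip on disc rim: angle",np.median(a[m]),m.sum(),np.percentile(a[m],[5,95]))
E
```

```text
clock: 19.78
position: [0.5286, 0.1615, 0.1006]
eef_rot: [0.973, 0.232, -0.0, 0.001]
force: [-1.2, -9.6, 1.8]
width: 0.0314
grip_force: 25.0
clock: 20.62
position: [0.529, 0.1615, 0.1005]
eef_rot: [0.973, 0.232, -0.0, 0.001]
force: [-0.3, -10.0, 2.2]
width: 0.0318
grip_force: 25.0
t 20.617 yaw 151.7 mod180 4444 [0.151 0.202] pos [0.529  0.1615 0.1005] F [ -0.3 -10.    2.2] w 0.0318
crank r 0.0806 phi 92.1
dark strip on disc rim: angle -28.72586522590065 39 [-33.09710914 -23.79453468]
```

View pics/stop1.png

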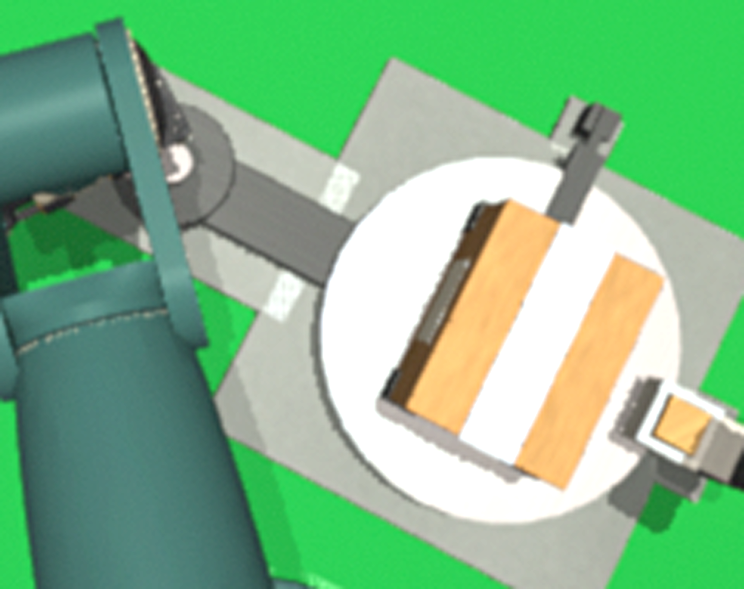

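The tab at (575,190) is in line with the index blade at (590,130): tab −28.3°, index −28.5°. Now I'll release the crank and retreat straight up.

```bash
python3 -m pendant '{"gripper":[1,1,1,1,1,1,1,1,1,1],"slide":[[0,0,0],[0,0,0],[0,0,0],[0,0,0],[0,0,0],[0,0,0],[0,0,0],[0,0,0],[0,0,0],[0,0,0]],"turn":[[0,0,0],[0,0,0],[0,0,0],[0,0,0],[0,0,0],[0,0,0],[0,0,0],[0,0,0],[0,0,0],[0,0,0]]}'
python3 -m pendant '{"gripper":[1,1,1,1,1,1,1,1,1,1],"slide":[[0,0,-0.03],[0,0,-0.08],[0,0,-0.14],[0,0,-0.2],[0,0,-0.24],[0,0,-0.24],[0,0,-0.24],[0,0,-0.24],[0,0,-0.24],[0,0,-0.24]],"turn":[[0,0,0],[0,0,0],[0,0,0],[0,0,0],[0,0,0],[0,0,0],[0,0,0],[0,0,0],[0,0,0],[0,0,0]]}'
python3 look.py
```

```text
clock: 21.5
position: [0.5299, 0.1618, 0.1006]
eef_rot: [0.973, 0.232, -0.0, 0.0]
force: [-0.5, 0.2, -1.3]
width: 0.0918
grip_force: 0.0
clock: 22.33
position: [0.5296, 0.1617, 0.2194]
eef_rot: [0.973, 0.232, -0.001, 0.0]
force: [0.1, 0.2, -0.3]
width: 0.0928
grip_force: 0.0
t 22.333 yaw 151.8 mod180 4436 [0.151 0.202] pos [0.5296 0.1617 0.2194] F [ 0.1  0.2 -0.3] w 0.0928
crank r 0.0808 phi 91.7
```

```bash
python3 -c "
from plant import robot
print(robot.finish_job())"
```

```text
the job is handed in; nothing more can be done
None
```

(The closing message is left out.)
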